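# Key a chainwheel onto its axle

### The job

The chainwheel slipped over the axle in the vice is still riding on top of the key. Push it round with a fingertip until the keyway in its bore lines up with the key, then press it down until it is fully home on the axle's shoulder, and move clear. Do not lift the chainwheel up the axle, and leave the nut, spanner, tin and mallet where they lie.

Things in the scene. Friction and masses are not known exactly. Their poses are not given: they have to be found in the camera images.
- axle: Steel axle stub, fixed upright in a bench vice (jaw tops 129 mm above the bench). Origin: centre of the shoulder face, 160 mm above the bench, on which the chainwheel must finally sit; z up; +x points to the key. Above the shoulder the axle is 30 mm in diameter, 40 mm long; the shoulder is a collar 44 mm in diameter. The key: 8 mm wide, 16 mm high from the shoulder, 4.5 mm proud of the axle, top rounded.
- keyseat (a point): Middle of the 8 mm wide slot in the upper end of the axle, 13 mm from the axis, 40 mm above the shoulder. The slot runs straight down to the key, so it shows from above where the key is. Axes as the axle's.
- chainwheel: Alloy chainwheel, 185 mm over its teeth, level. Origin: centre of the boss's underside; +x through the keyway, z up. Starts 16 mm above the shoulder, resting on the key; home is 0 mm. Steel boss 60 mm in diameter, 22 mm long. Four arms 16 mm wide at 0, 90, 180, 270 degrees from +x join it to the toothed ring (inner radius 76 mm). Arm tops are level with the boss top, undersides 6 mm lower.
- keyway (a point): Middle of the keyway at the boss's top face, 17 mm from the axis, 22 mm above the chainwheel's origin: a notch in the 30 mm bore, 9.6 mm wide, right through the boss, in line with one arm. Lined up with the key within 3 degrees, the chainwheel goes down when pressed with 5 to 12 N, not by its own weight, and stays down; pressed out of line it just stands on the key.
- window (a point): Middle of one of the four equal open windows between the arms, at arm mid-height, 55 mm from the axis, 45 degrees on from the keyway. Windows span 30 to 76 mm from the axis; below them only the collar and, over 40 mm lower, the vice. A side push of 2 to 3 N on an arm here turns the chainwheel; it stays where it is left and cannot tilt.
- nut: Loose steel hexagon nut, 46 mm across flats, 18 mm high, origin under its centre; leave it alone.
- spanner: Loose steel spanner 220 mm long, lying along its x axis, origin under its middle; leave it alone.
- tin: Loose grey grease tin, 80 mm diameter, 75 mm high, origin under its centre; leave it alone.
- mallet: Loose rubber mallet with a wooden handle, 280 mm long, lying along its x axis, origin near its middle; leave it alone.

How it is judged:
By the outcome, as a careful person would: the job done as asked, in the order asked, and still so for the second after the job is handed in, with the robot touching nothing.
It also fails if it takes over 58 s, if anything falls off the work surface, if the arm or the gripper's body presses on something with over 40 N, if the wrist force passes 120 N, or if a joint passes its speed limit or range.

### The arm

A 7-joint arm with a two-finger parallel gripper is mounted at the origin on the work surface. World frame = base frame: x ahead of the robot, y to its left, z up, the work surface at z = 0. Lengths are in m, angles in rad, forces in N, time in s.
With the tool pointing down it reaches from about 0.4 to 0.85 m from the base axis. Payload 10.4 kg.
Tool frame: the origin (TCP) lies on the centre line of the jaws, within the pads' length; the fingertips stand ahead of it and the grasp point (between the pads) lies 5 mm behind it (arm.tcp_to_tips is the z of the fingertips in the tool frame, in m); z points along the fingers, y is the line along which they close (so a half turn about z gives the same grasp; the last joint's range is limited). The gripper opens to 85 mm and grips with 20 to 120 N. Pads are 22 mm wide; open, the fingers measure 114 mm over their backs; the gripper's body (76 mm by 85 mm) begins 54 mm behind the grasp point. The pads swing forward as they close: fully open they stand 13 mm farther back than shut.
Start: joints at [-1.286, 0.332, -0.065, 1.46, 0.022, 1.35, -0.088], TCP at [0.189, 0.596, 0.245] pointing down, gripper open.
Joint ranges: [-2.6, 2.6], [-0.5, 2.12], [-1.47, 1.34], [0.16, 2.42], [-1.27, 4.41], [0.06, 2.06], [-2.6, 2.6]. Speed limits (rad/s): [2.22, 2.22, 2.79, 2.79, 3.14, 3.14, 3.14].

### API

Orientations are given as a rotation vector (axis times angle).
In Python, from rig import arm, imaging, ticket gives the robot as it stands.
- The arm moves only by the tool send_rows, never from a script. Its argument "motion" is a list of rows, each a list of 7 numbers: the shift along the tool's x, y, z in m, then the turn, a rotation vector about the tool's x, y, z in degrees, then the closure, from 0 (fully open) to 1 (shut). In form: [[tx, ty, tz, ax, ay, az, grip], ...]. A call has 1 to 20 rows; each row shifts and turns the commanded pose from where the row before left it, along the tool's axes as they then stand; what a row does not reach is not made up. A row lasts 1/8 s, in which the tool goes at most 62.5 mm and 10.7 degrees, less where a joint would pass 70% of its speed; a pose out of reach is approached as far as the arm can. A call is refused whole if a number of a shift passes 0.0625 or a number of a turn 10.7, either way. A call with a gripper value outside its range is refused whole. The fingers move at their own pace and stop on an object; "grip_force" is the grip in N (left out, the last holds). Time passes only in rows, so rows that do not move let the fingers close. It gives the time, the measured TCP pose, the force, the opening and the grip force at its end, in the units of the state.
- arm.sense(): the state, without advancing time (a new reading comes with each control period).
- imaging.camera(name): name is "scene" or "top" or "wrist"; returns a dict with "frame" (384x512x3 uint8, red, green, blue), "intrinsics" (3x3 intrinsics, pixels), "k1" (the pictures are not rectified: a ray, as slopes to the right and down, at radius r is drawn at 1 + k1 r^2 times it, then the intrinsics apply), "rvec" (rotation vector, rad) and "tvec" (3), from world to camera coordinates, as OpenCV has them. Camera axes: x right, y down, z forward; pixel columns grow to the right and rows downward; lengths in m; the calibration is good to about 2 mm. A picture is of the moment at which its call begins. There is no depth.
- ticket.sign_off(): hands the job in; it is judged then, once.
The state is a dict: "time_s": time; "joints": joint angles; "qd": joint speeds; "tau": joint torques, N m; "ee_pos": TCP position; "eef_rot": TCP orientation; "contact_force": force on the tool from outside, world axes, zero at the start; "torque": the same for the moment, N m; "finger_gap": finger opening in m; "grip_force": force on a finger pad.
Only numpy, scipy, OpenCV 4.12 (cv2) and the standard library are available. Lean on these libraries where they do the work, as an engineer would, in place of code of your own. Each camera call takes 0.05 s, during which the arm holds its last target. There are 200 camera calls.

## Working session

There is one attempt and no reset: what is moved stays moved. The work goes in short steps, Python scripts to look and compute and a tool call to move; the robot and the scene stay as the last step left them, time stands still between calls to the robot, and variables do not carry over. Pictures are saved under pics/ and viewed, at most 10 in all, crops included, and the job is handed in when it is done.

Besides the shell and the picture viewer there is one more tool, called after "Call:" in YAML: its name, and indented under it one key for each argument. send_rows: Moves the arm, as the interface text tells. Its arguments: {"type":"object","properties":{"motion":{"type":"array","items":{"type":"array","items":{"type":"number"}}},"grip_force":{"type":"number"}},"required":["motion"]}

```bash
mkdir -p pics; python3 - <<'E'
from rig import arm, imaging
import cv2, numpy as np
s=arm.sense(); print({k:np.round(v,4).tolist() for k,v in s.items()}, arm.tcp_to_tips)
for n in("scene","top"):
    c=imaging.camera(n); cv2.imwrite(f"pics/{n}0.png",c["frame"][:,:,::-1]); print(n,c["intrinsics"].tolist(),c["k1"],c["rvec"],c["tvec"])
E
```

```text
{'time_s': 0.0, 'joints': [-1.2856, 0.3329, -0.0647, 1.461, 0.0216, 1.3499, -0.0885], 'qd': [-0.0007, -0.0008, 0.0011, 0.0001, 0.0003, 0.0003, -0.0014], 'tau': [0.0008, -62.5443, 0.0497, -39.1596, 0.0163, 0.0102, -0.0], 'ee_pos': [0.1892, 0.5953, 0.2445], 'eef_rot': [-0.4816, -3.1043, 0.0023], 'contact_force': [-0.4125, 0.3994, -0.8344], 'torque': [0.0068, -0.004, -0.0145], 'grip_force': 0.0, 'finger_gap': 0.0856} 0.014
scene [[385.3275993325217, 0.0, 261.63836350982865], [0.0, 385.3275993325217, 189.26567294242383], [0.0, 0.0, 1.0]] -0.05386063082494384 [ 0.69570227  2.62864081 -1.14256007] [ 0.4547402  -0.12470773  1.34420856]
top [[371.96879369622656, 0.0, 254.49235182185868], [0.0, 371.96879369622656, 185.12213454028353], [0.0, 0.0, 1.0]] -0.05525705224066355 [ 2.09476682 -2.12580115  0.19148477] [0.08790721 0.58837126 1.08186153]
```

View pics/scene0.png

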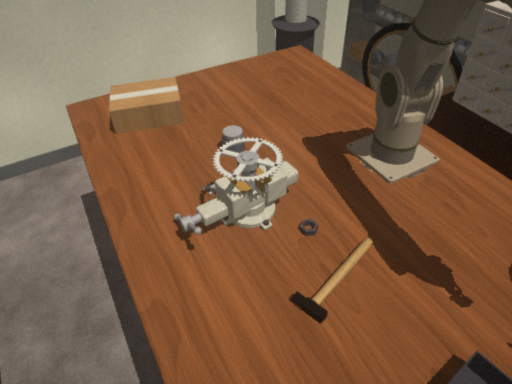

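View pics/top0.png

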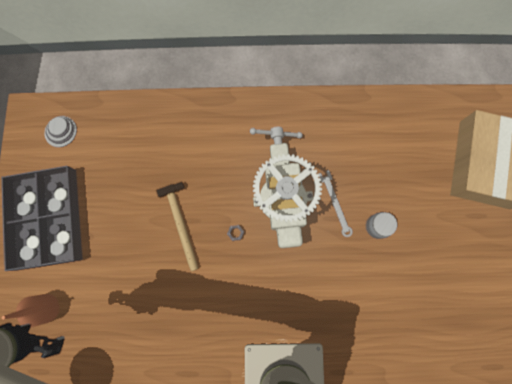

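Scene: the wheel sits on the vice at about (248,160), with the nut, mallet and tin around it. Top: wheel centre at about (287,188), nut (236,233), spanner (338,205), tin (382,225), mallet (180,228). Next I'll zoom in and measure.

```bash
cat > h.py <<'E'
from rig import arm, imaging
import cv2, numpy as np
from scipy.spatial.transform import Rotation as R
def dist(c): return np.array([c["k1"],0,0,0,0.])
def ray(c,px):
    M=R.from_rotvec(c["rvec"]).as_matrix()
    u=cv2.undistortPoints(np.array(px,float).reshape(-1,1,2),c["intrinsics"],dist(c)).reshape(-1,2)
    return -M.T@c["tvec"], np.c_[u,np.ones(len(u))]@M
def onplane(c,px,z):
    o,d=ray(c,px); return o+d*((z-o[2])/d[:,2])[:,None]
def proj(c,P): return cv2.projectPoints(np.array(P,float).reshape(-1,1,3),c["rvec"],c["tvec"],c["intrinsics"],dist(c))[0].reshape(-1,2)
def rectify(c,ctr,half,z,n):  # top-down metric view of plane z: col=+x, row=-y
    g=np.linspace(-half,half,n); X,Y=np.meshgrid(ctr[0]+g,ctr[1]-g)
    m=proj(c,np.stack([X,Y,np.full_like(X,z)],-1)).reshape(n,n,2).astype(np.float32)
    return cv2.remap(c["frame"][:,:,::-1].copy(),m[...,0],m[...,1],cv2.INTER_CUBIC)
E
python3 - <<'E'
from h import *
c=imaging.camera("top")
p=onplane(c,[[287,188]],.198)[0]; print(p)
f=c["frame"]; hsv=cv2.cvtColor(f,cv2.COLOR_RGB2HSV)
m=((hsv[...,1]<60)&(hsv[...,2]>170)).astype(np.uint8)
yy,xx=np.mgrid[:384,:512]; m[(np.hypot(xx-287,yy-188)>37)]=0
pts=np.argwhere(m)[:,::-1]; hull=cv2.convexHull(pts.astype(np.int32)); e=cv2.fitEllipse(hull); print(e, onplane(c,[e[0]],.195))
im=rectify(c,p,.11,.198,600); cv2.imwrite("pics/top1.png",im)
E
```

```text
[ 0.55249754 -0.00983491  0.198     ]
((286.2020263671875, 188.4003143310547), (69.09004974365234, 73.46512603759766), 1.9329204559326172) [[ 0.55200977 -0.007881    0.195     ]]
```

View pics/top1.png

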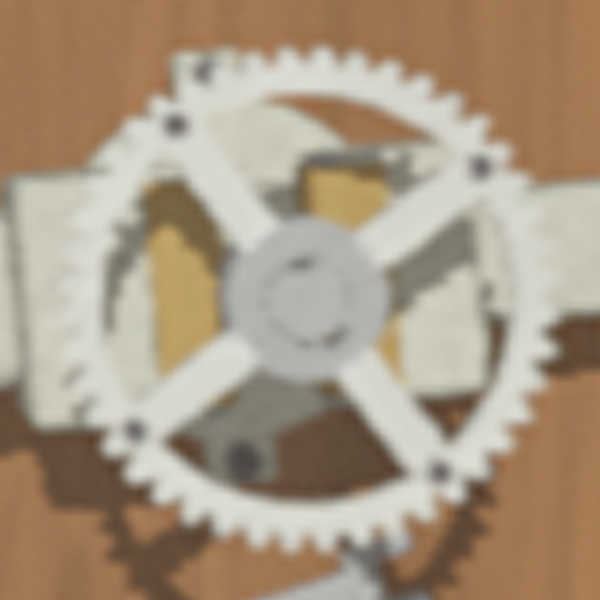

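The wheel's arms lie near 37°+90k. Its keyway shows near −53° (rectified pixel 335,340) and the axle slot near 100° (300,263). Next I'll check these with the wrist camera from above.

Call:
send_rows:
  motion:
    - [-0.02,-0.017,-0.01,0,0,0,1]
    - [-0.038,-0.033,-0.01,0,0,0,1]
    - [-0.038,-0.033,-0.01,0,0,0,1]
    - [-0.038,-0.033,-0.01,0,0,0,1]
    - [-0.038,-0.033,-0.01,0,0,0,1]
    - [-0.038,-0.033,-0.01,0,0,0,1]
    - [-0.038,-0.033,-0.01,0,0,0,1]
    - [-0.038,-0.033,-0.01,0,0,0,1]
    - [-0.038,-0.033,-0.01,0,0,0,1]
    - [-0.038,-0.033,-0.01,0,0,0,1]
    - [-0.038,-0.033,0,0,0,0,1]
    - [-0.038,-0.033,0,0,0,0,1]
    - [-0.038,-0.033,0,0,0,0,1]
    - [-0.038,-0.033,0,0,0,0,1]
    - [-0.02,-0.017,0,0,0,0,1]
    - [0,0,0,0,0,0,1]
    - [0,0,0,0,0,0,1]

```text
time_s: 2.28
ee_pos: [0.5577, -0.0064, 0.345]
eef_rot: [-0.48, -3.104, -0.001]
contact_force: [-1.3, 0.4, -0.5]
finger_gap: 0.0003
grip_force: 0.0
```

```bash
python3 - <<'E'
from h import *
s=arm.sense(); Rt=R.from_rotvec(s["eef_rot"]).as_matrix(); print(s["ee_pos"],Rt.round(3).tolist(),s["joints"],s["contact_force"],s["time_s"],s["finger_gap"])
c=imaging.camera("wrist"); M=R.from_rotvec(c["rvec"]).as_matrix()
o=-M.T@c["tvec"]; print("cam",o,"fwd",M[2],"in tool",Rt.T@(o-s["ee_pos"]),c["intrinsics"][0,0],c["k1"],proj(c,[[.555,-.009,.198]]))
cv2.imwrite("pics/w0.png",c["frame"][:,:,::-1])
E
```

```text
[ 0.55768362 -0.00640872  0.34504243] [[-0.953, 0.302, -0.001], [0.302, 0.953, 0.0], [0.001, 0.0, -1.0]] [-0.55798684  0.15061517  0.55812445  1.50304705 -0.08011967  1.51133475
  1.26373142] [-1.29670551  0.35168107 -0.47342001] 2.275 0.0002659767795576821
cam [0.49496397 0.01338799 0.47436812] fwd [ 0.24871617 -0.0778047  -0.96544637] in tool [ 6.58638697e-02 -4.96075549e-05 -1.29277789e-01] 284.5506523437681 -0.05033008621225098 [[248.83650759 182.71920449]]
```

View pics/w0.png

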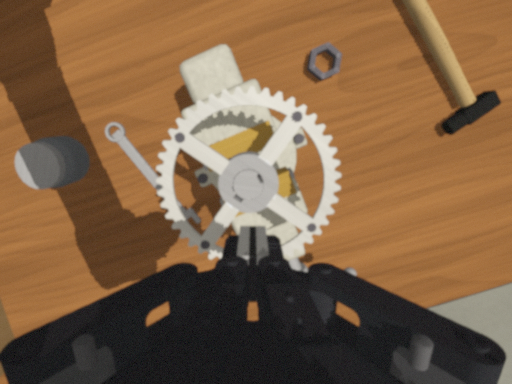

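The wheel centre is at about (247,183), with the closed fingers below it at (252,240). I'll rectify this at the boss-top height.

```bash
python3 - <<'E'
from h import *
c=imaging.camera("wrist")
im=rectify(c,(.555,-.009),.1,.198,600)
z=rectify(c,(.555,-.009),.03,.199,600)
cv2.imwrite("pics/w1.png",np.hstack([cv2.resize(im,(400,400)),cv2.resize(z,(400,400))]))
E
```

```text
(no output)
```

View pics/w1.png

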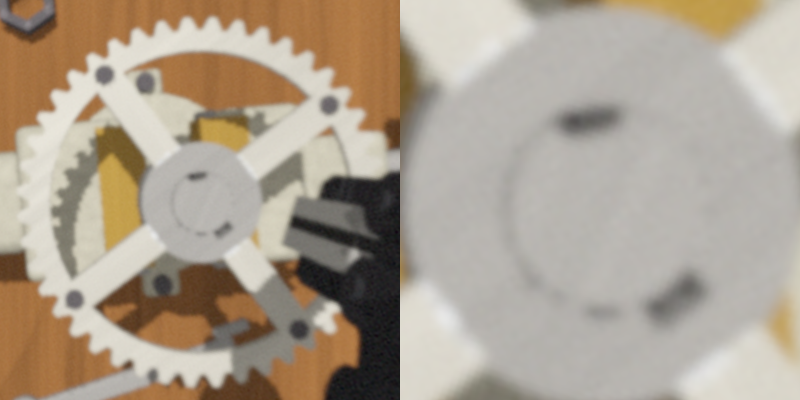

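Bolt holes give the centre as about (0.556, −0.010), the keyway arm as −52.6° and the slot as about 101°. I'll refine these and compute the orbit in tool axes.

```bash
cat >> h.py <<'E'
def ang(c,ctr,zb,rmin,rmax,n=600,thr=25,za=None):
    # dark blobs on ring rmin..rmax (m) about ctr at height zb -> angle, radius, area
    half=.03; g=cv2.cvtColor(rectify(c,ctr,half,zb,n),cv2.COLOR_BGR2GRAY).astype(int)
    yy,xx=np.mgrid[:n,:n]; k=2*half/(n-1); X=-half+xx*k; Y=half-yy*k; r=np.hypot(X,Y)
    sel=(r>rmin)&(r<rmax); m=(sel&(g<np.median(g[sel])-thr)).astype(np.uint8)
    N,L,S,C=cv2.connectedComponentsWithStats(m); out=[]
    for i in range(1,N):
        if S[i,4]<300: continue
        w=(np.median(g[sel])-g)[L==i]; x=(X[L==i]*w).sum()/w.sum(); y=(Y[L==i]*w).sum()/w.sum()
        out.append((round(float(np.degrees(np.arctan2(y,x))),1),round(float(np.hypot(x,y)*1e3),1),int(S[i,4])))
    return out
def bolts(c,ctr,z):
    half=.1;n=600; g=cv2.cvtColor(rectify(c,ctr,half,z,n),cv2.COLOR_BGR2GRAY)
    yy,xx=np.mgrid[:n,:n]; k=2*half/(n-1); X=-half+xx*k; Y=half-yy*k; r=np.hypot(X,Y)
    m=((r>.074)&(r<.09)&(g<130)).astype(np.uint8); N,L,S,C=cv2.connectedComponentsWithStats(m)
    return [(ctr[0]-half+C[i][0]*k,ctr[1]+half-C[i][1]*k,np.degrees(np.arctan2(half-C[i][1]*k,C[i][0]*k-half)),S[i,4]) for i in range(1,N) if 150<S[i,4]<1500]
E
python3 - <<'E'
from h import *
c=imaging.camera("wrist"); ctr=(.5558,-.0100)
for b in bolts(c,ctr,.198): print(np.round(b,4))
print("slot",ang(c,ctr,.200,.009,.0147)); print("keyway",ang(c,ctr,.198,.0158,.0195))
s=arm.sense(); Rt=R.from_rotvec(s["eef_rot"]).as_matrix()
A=np.radians(np.r_[95,np.arange(103,264,8)]); P=np.array([[ctr[0]+.055*np.cos(a),ctr[1]+.055*np.sin(a),s["ee_pos"][2]] for a in A])
D=np.diff(np.vstack([s["ee_pos"],P]),axis=0)@Rt; print((D*1e3).round(1)[:,:2].tolist())
E
```

```text
[5.072000e-01 5.360000e-02 1.274079e+02 3.960000e+02]
[6.19900e-01 3.84000e-02 3.70683e+01 4.07000e+02]
[ 4.922000e-01 -5.900000e-02 -1.424174e+02  4.290000e+02]
[ 5.84400e-01 -7.99000e-02 -6.77548e+01  8.72000e+02]
[ 5.93100e-01 -9.00000e-02 -6.49956e+01  1.91000e+02]
[ 5.81400e-01 -9.41000e-02 -7.30704e+01  3.38000e+02]
slot [(101.5, 13.0, 3290)]
keyway [(-52.3, 17.5, 3526)]
[[21.7, 46.6], [6.9, -3.4], [6.3, -4.3], [5.7, -5.2], [4.9, -5.9], [4.0, -6.5], [3.1, -7.0], [2.0, -7.4], [1.0, -7.6], [-0.1, -7.7], [-1.1, -7.6], [-2.2, -7.4], [-3.2, -7.0], [-4.1, -6.5], [-5.0, -5.8], [-5.7, -5.1], [-6.4, -4.2], [-6.9, -3.3], [-7.3, -2.3], [-7.6, -1.3], [-7.7, -0.2], [-7.6, 0.9]]
```

Call:
send_rows:
  motion:
    - [0.0217,0.0466,0,0,0,0,1]
    - [0,0,0.04,0,0,0,1]
    - [0,0,0.05,0,0,0,1]
    - [0,0,0.04,0,0,0,1]
    - [0,0,0.017,0,0,0,1]
    - [0,0,0,0,0,0,1]

```text
time_s: 3.18
ee_pos: [0.5512, 0.044, 0.1982]
eef_rot: [-0.48, -3.104, 0.0]
contact_force: [0.4, 0.3, 0.5]
finger_gap: 0.0005
grip_force: 0.0
```

Call:
send_rows:
  motion:
    - [0.0069,-0.0034,0,0,0,0,1]
    - [0.0063,-0.0043,0,0,0,0,1]
    - [0.0057,-0.0052,0,0,0,0,1]
    - [0.0049,-0.0059,0,0,0,0,1]
    - [0.004,-0.0065,0,0,0,0,1]
    - [0.0031,-0.007,0,0,0,0,1]

```text
time_s: 3.92
ee_pos: [0.5118, 0.022, 0.1983]
eef_rot: [-0.481, -3.104, -0.001]
contact_force: [2.0, 2.1, -0.2]
finger_gap: 0.0001
grip_force: 1.4
```

```bash
python3 - <<'E'
from h import *
s=arm.sense(); p=s["ee_pos"]; print(p,s["contact_force"],s["joints"],"finger ang",np.degrees(np.arctan2(p[1]+.0102,p[0]-.556)),np.hypot(p[1]+.0102,p[0]-.556))
c=imaging.camera("top")
for b in bolts(c,(.556,-.0102),.198): print(np.round(b,4))
cv2.imwrite("pics/w2.png",rectify(c,(.556,-.01),.1,.198,400))
E
```

```text
[0.5117691  0.02203621 0.19828388] [ 1.95777364  2.12052503 -0.23456913] [-0.6111545   0.11357779  0.51692143  1.84393469 -0.06058245  1.19939823
  1.18822502] finger ang 143.91481685863496 0.05473158454823076
[5.41500e-01 7.58000e-02 9.95758e+01 1.32100e+03]
[5.97700e-01 5.97000e-02 5.91772e+01 9.01000e+02]
[5.03500e-01 5.23000e-02 1.30022e+02 6.40000e+02]
[6.1080e-01 4.5500e-02 4.5426e+01 1.8900e+02]
[ 6.25900e-01 -4.52000e-02 -2.66022e+01  2.62000e+02]
[ 6.17100e-01 -6.41000e-02 -4.14193e+01  7.20000e+02]
[ 5.68300e-01 -8.73000e-02 -8.09177e+01  2.47000e+02]
[ 5.78800e-01 -9.37000e-02 -7.47484e+01  3.23000e+02]
```

View pics/w2.png

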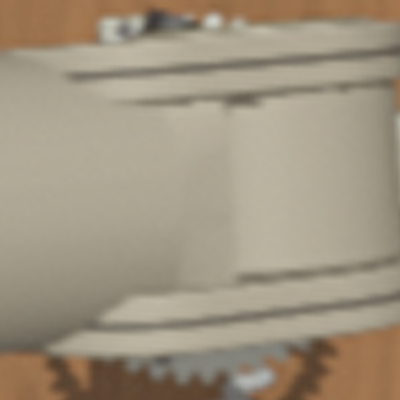

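The top view is blocked by the arm. The 3 N reaction shows the finger is pushing, so I'll continue the orbit.

Call:
send_rows:
  motion:
    - [0.002,-0.0074,0,0,0,0,1]
    - [0.001,-0.0076,0,0,0,0,1]
    - [-0.0001,-0.0077,0,0,0,0,1]
    - [-0.0011,-0.0076,0,0,0,0,1]
    - [-0.0022,-0.0074,0,0,0,0,1]
    - [-0.0032,-0.007,0,0,0,0,1]
    - [-0.0041,-0.0065,0,0,0,0,1]
    - [-0.005,-0.0058,0,0,0,0,1]
    - [0,0,0,0,0,0,1]

```text
time_s: 5.1
ee_pos: [0.5072, -0.0371, 0.1982]
eef_rot: [0.484, 3.104, -0.001]
contact_force: [-0.5, 0.4, 0.6]
finger_gap: -0.0
grip_force: 0.0
```

```bash
python3 - <<'E'
from h import *
s=arm.sense(); p=s["ee_pos"]; print(p,s["contact_force"],"finger ang",np.degrees(np.arctan2(p[1]+.0102,p[0]-.556))%360,np.hypot(p[1]+.0102,p[0]-.556))
c=imaging.camera("wrist"); ctr=(.556,-.0102)
for b in bolts(c,ctr,.198): print(np.round(b,4))
print("slot",ang(c,ctr,.200,.009,.0147)); print("keyway",ang(c,ctr,.198,.0158,.0195))
cv2.imwrite("pics/w3.png",c["frame"][:,:,::-1])
E
```

```text
[ 0.50717071 -0.03708301  0.19821795] [-0.53331863  0.44875505  0.60221235] finger ang 208.83502103568264 0.05574043598598214
[4.937000e-01 4.050000e-02 1.408533e+02 6.660000e+02]
[4.892000e-01 2.340000e-02 1.533018e+02 2.230000e+02]
[4.828000e-01 3.700000e-03 1.692544e+02 2.660000e+02]
slot []
keyway []
```

View pics/w3.png

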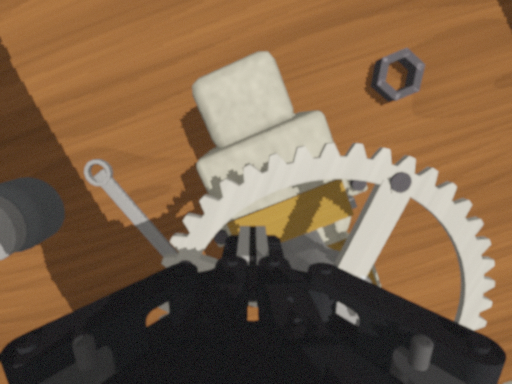

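One bolt is visible at about (400,182). I'll turn it into a wheel angle.

```bash
cat >> h.py <<'E'
def boltang(c,px,z=.198,ctr=(.556,-.0102)):
    p=onplane(c,[px],z)[0]; d=p[:2]-ctr; return np.degrees(np.arctan2(d[1],d[0]))%360, np.hypot(*d)
E
python3 - <<'E'
from h import *
c=imaging.camera("wrist"); print(boltang(c,(400.5,182)))
s=arm.sense(); Rt=R.from_rotvec(s["eef_rot"]).as_matrix(); ctr=(.556,-.0102)
A=np.radians(np.r_[np.arange(216,282,6)]); P=np.array([[ctr[0]+.055*np.cos(a),ctr[1]+.055*np.sin(a),s["ee_pos"][2]] for a in A])
D=np.diff(np.vstack([s["ee_pos"],P]),axis=0)@Rt; print((D*1e3).round(1)[:,:2].tolist())
E
```

```text
(np.float64(140.43163686070676), np.float64(0.08059831263176583))
[[-6.1, -4.5], [-4.8, -3.2], [-5.1, -2.6], [-5.4, -2.1], [-5.6, -1.5], [-5.7, -0.9], [-5.7, -0.3], [-5.8, 0.3], [-5.7, 0.9], [-5.6, 1.5], [-5.4, 2.0]]
```

Call:
send_rows:
  motion:
    - [-0.0061,-0.0045,0,0,0,0,1]
    - [-0.0048,-0.0032,0,0,0,0,1]
    - [-0.0051,-0.0026,0,0,0,0,1]
    - [-0.0054,-0.0021,0,0,0,0,1]
    - [-0.0056,-0.0015,0,0,0,0,1]
    - [-0.0057,-0.0009,0,0,0,0,1]
    - [-0.0057,-0.0003,0,0,0,0,1]
    - [-0.002,0,0,0,0,0,1]
    - [0,0,0,0,0,0,1]
    - [0,0,0,0,0,0,1]

```text
time_s: 6.45
ee_pos: [0.5411, -0.0628, 0.1984]
eef_rot: [0.482, 3.104, -0.0]
contact_force: [0.2, -0.1, -0.2]
finger_gap: -0.0002
grip_force: 0.1
```

```bash
python3 - <<'E'
from h import *
s=arm.sense(); p=s["ee_pos"]; print(p,s["contact_force"],"finger ang",np.degrees(np.arctan2(p[1]+.0102,p[0]-.556))%360,np.hypot(p[1]+.0102,p[0]-.556))
c=imaging.camera("wrist"); ctr=(.556,-.0102)
for b in bolts(c,ctr,.198): print(np.round(b,4))
print("slot",ang(c,ctr,.200,.009,.0147)); print("keyway",ang(c,ctr,.198,.0158,.0195))
cv2.imwrite("pics/w4.png",c["frame"][:,:,::-1])
E
```

```text
[ 0.54113877 -0.06280199  0.19840455] [ 0.17655078 -0.14819831 -0.18051453] finger ang 254.22383822014024 0.054661007328576865
[5.054000e-01 3.980000e-02 1.353112e+02 1.425000e+03]
[ 4.762000e-01 -1.960000e-02 -1.732513e+02  6.070000e+02]
[ 4.845000e-01 -3.220000e-02 -1.628977e+02  1.550000e+02]
[ 4.906000e-01 -4.630000e-02 -1.510905e+02  1.740000e+02]
slot [(101.0, 13.1, 2929), (-45.0, 13.9, 1603)]
keyway [(97.1, 17.5, 3714), (-43.7, 16.7, 8632), (-90.2, 16.0, 389)]
```

View pics/w4.png

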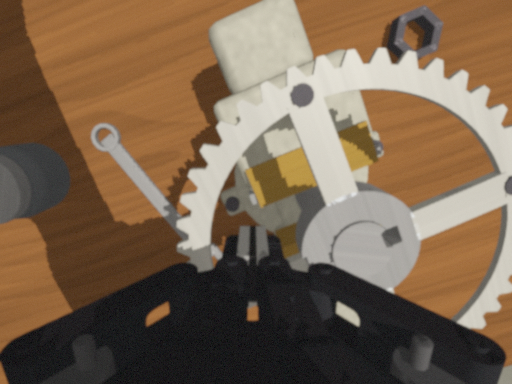

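The keyway is now beside the slot at about (391,237), at 97° against 101.3° for the slot. About 4.3° remains, so I'll nudge it.

Call:
send_rows:
  motion:
    - [-0.001,0,0,0,0,0,1]
    - [-0.001,0,0,0,0,0,1]
    - [-0.001,0,0,0,0,0,1]
    - [-0.001,0.0001,0,0,0,0,1]
    - [0,0,0,0,0,0,1]
    - [0,0,0,0,0,0,1]

```text
time_s: 7.25
ee_pos: [0.5448, -0.0638, 0.1983]
eef_rot: [0.482, 3.104, 0.0]
contact_force: [-2.8, 1.0, 0.3]
finger_gap: -0.0
grip_force: 0.7
```

```bash
cat > m.py <<'E'
from h import *
s=arm.sense(); p=s["ee_pos"]; print(p,s["contact_force"],"finger ang",np.degrees(np.arctan2(p[1]+.0102,p[0]-.556))%360,s["time_s"])
c=imaging.camera("wrist"); ctr=(.556,-.0102)
for b in bolts(c,ctr,.198): print(np.round(b,4))
print("slot",ang(c,ctr,.200,.009,.0143)); print("keyway",ang(c,ctr,.198,.0158,.0195))
E
python3 m.py
```

```text
[ 0.5448075  -0.06376656  0.19825626] [-2.76140337  0.99131032  0.3243266 ] finger ang 258.19808960157076 7.25
[5.03300e-01 3.81000e-02 1.37492e+02 1.33500e+03]
[ 4.770000e-01 -2.510000e-02 -1.693033e+02  6.160000e+02]
slot [(101.1, 12.9, 2571)]
keyway [(100.5, 17.5, 3733), (-44.2, 18.2, 3277), (-91.5, 16.0, 402)]
```

Keyway at 100.5°, slot at 101.1–101.5°, so it is within tolerance. Now back off, lift, centre over the axle and open to straddle it.

Call:
send_rows:
  motion:
    - [0.003,0,0,0,0,0,1]
    - [0.003,0,0,0,0,0,1]
    - [0,0,-0.03,0,0,0,1]
    - [0,0,-0.03,0,0,0,1]
    - [0,0.0275,0,0,0,0,0.53]
    - [-0.0005,0.027,0,0,0,0,0.53]
    - [0,0,0,0,0,0,0.53]
    - [0,0,0,0,0,0,0.53]
    - [0,0,0,0,0,0,0.53]

```text
time_s: 8.43
ee_pos: [0.5559, -0.0112, 0.2584]
eef_rot: [0.484, 3.104, 0.0]
contact_force: [0.1, -0.2, 0.4]
finger_gap: 0.0402
grip_force: 0.0
```

```bash
python3 m.py; python3 - <<'E'
from h import *
c=imaging.camera("wrist");cv2.imwrite("pics/w5.png",c["frame"][:,:,::-1])
E
```

```text
[ 0.55587544 -0.01117835  0.25840643] [ 0.11521145 -0.1684921   0.3992916 ] finger ang 262.7440748929734 8.425
[5.410000e-01 6.870000e-02 1.007679e+02 5.730000e+02]
[5.100000e-01 4.650000e-02 1.290192e+02 7.010000e+02]
[ 6.4440e-01 -2.0900e-02 -6.9299e+00  2.5200e+02]
[ 4.771000e-01 -2.540000e-02 -1.690824e+02  5.940000e+02]
[ 6.3310e-01 -5.4500e-02 -2.9861e+01  2.5000e+02]
slot [(100.8, 12.9, 2475), (-8.9, 10.8, 9418)]
keyway [(101.3, 17.4, 3718), (-18.3, 16.3, 9480), (-93.6, 16.1, 300)]
```

View pics/w5.png

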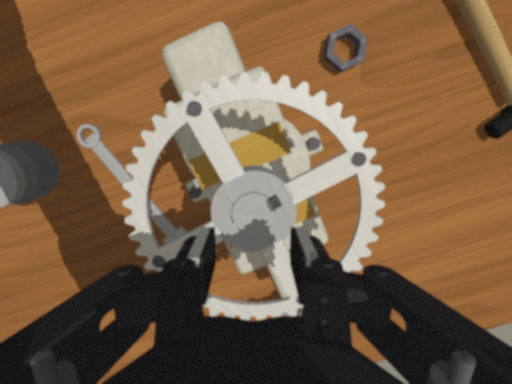

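The slot and keyway line up as one dark notch at (274,202), and the fingers straddle the axle. Now descend and press.

Call:
send_rows:
  motion:
    - [0,0.001,0.018,0,0,0,0.53]
    - [0,0,0.018,0,0,0,0.53]
    - [0,0,0.004,0,0,0,0.53]
    - [0,0,0.003,0,0,0,0.53]
    - [0,0,0.002,0,0,0,0.53]
    - [0,0,0,0,0,0,0.53]

```text
time_s: 9.28
ee_pos: [0.5565, -0.0092, 0.2135]
eef_rot: [0.481, 3.104, 0.0]
contact_force: [0.9, -0.2, 0.4]
finger_gap: 0.0398
grip_force: 0.0
```

Call:
send_rows:
  motion:
    - [0,0,0.002,0,0,0,0.53]
    - [0,0,0.001,0,0,0,0.53]
    - [0,0,0,0,0,0,0.53]

```text
time_s: 9.65
ee_pos: [0.5564, -0.0091, 0.2106]
eef_rot: [0.482, 3.104, 0.001]
contact_force: [-0.8, 0.7, 4.9]
finger_gap: 0.0398
grip_force: 1.8
```

Call:
send_rows:
  motion:
    - [0,0,0.001,0,0,0,0.53]
    - [0,0,0.001,0,0,0,0.53]
    - [0,0,0,0,0,0,0.53]

```text
time_s: 10.02
ee_pos: [0.5564, -0.0092, 0.209]
eef_rot: [0.482, 3.104, 0.001]
contact_force: [-3.3, 0.4, 7.7]
finger_gap: 0.0403
grip_force: 3.8
```

Call:
send_rows:
  motion:
    - [0,0,0.001,0,0,0,0.53]
    - [0,0,0.001,0,0,0,0.53]
    - [0,0,0.001,0,0,0,0.53]
    - [0,0,0,0,0,0,0.53]

```text
time_s: 10.52
ee_pos: [0.5565, -0.0091, 0.206]
eef_rot: [0.481, 3.104, 0.001]
contact_force: [-3.1, -0.1, 7.3]
finger_gap: 0.0403
grip_force: 3.8
```

It's sliding down at about 7 N, so I'll continue. Home is expected at TCP z of about 0.195.

Call:
send_rows:
  motion:
    - [0,0,0.001,0,0,0,0.53]
    - [0,0,0.001,0,0,0,0.53]
    - [0,0,0.001,0,0,0,0.53]
    - [0,0,0.001,0,0,0,0.53]
    - [0,0,0.001,0,0,0,0.53]
    - [0,0,0.001,0,0,0,0.53]
    - [0,0,0.001,0,0,0,0.53]
    - [0,0,0.001,0,0,0,0.53]
    - [0,0,0,0,0,0,0.53]

```text
time_s: 11.65
ee_pos: [0.5565, -0.0091, 0.198]
eef_rot: [0.481, 3.104, 0.001]
contact_force: [-3.6, 0.3, 7.8]
finger_gap: 0.0402
grip_force: 3.9
```

Call:
send_rows:
  motion:
    - [0,0,0.001,0,0,0,0.53]
    - [0,0,0.001,0,0,0,0.53]
    - [0,0,0.001,0,0,0,0.53]
    - [0,0,0,0,0,0,0.53]

```text
time_s: 12.15
ee_pos: [0.5564, -0.0092, 0.195]
eef_rot: [0.482, 3.104, 0.001]
contact_force: [-3.4, 0.2, 7.6]
finger_gap: 0.0401
grip_force: 3.9
```

Call:
send_rows:
  motion:
    - [0,0,0.0005,0,0,0,0.53]
    - [0,0,0.0005,0,0,0,0.53]
    - [0,0,0,0,0,0,0.53]

```text
time_s: 12.52
ee_pos: [0.5565, -0.0092, 0.1946]
eef_rot: [0.482, 3.104, 0.001]
contact_force: [-6.2, 0.4, 13.6]
finger_gap: 0.0404
grip_force: 6.7
```

Call:
send_rows:
  motion:
    - [0,0,0.0005,0,0,0,0.53]
    - [0,0,0.0005,0,0,0,0.53]
    - [0,0,0,0,0,0,0.53]

```text
time_s: 12.9
ee_pos: [0.5565, -0.0091, 0.1945]
eef_rot: [0.482, 3.104, 0.002]
contact_force: [-10.0, -0.0, 22.1]
finger_gap: 0.0403
grip_force: 11.1
```

Seated: force rises to 22 N with no further travel, about 16 mm in all. Retreat and check.

Call:
send_rows:
  motion:
    - [0,0,-0.002,0,0,0,0.53]
    - [0,0,-0.01,0,0,0,0.53]
    - [0,0,-0.03,0,0,0,0.53]
    - [0,0,-0.05,0,0,0,0.53]
    - [0,0,-0.05,0,0,0,0.53]
    - [0.05,0,0,0,0,0,0.53]
    - [0,0,0,0,0,0,0.53]
    - [0,0,0,0,0,0,0.53]

```text
time_s: 13.9
ee_pos: [0.5089, 0.006, 0.3346]
eef_rot: [0.481, 3.104, 0.001]
contact_force: [0.2, -1.3, 0.8]
finger_gap: 0.0403
grip_force: 0.0
```

```bash
python3 - <<'E'
from h import *
s=arm.sense(); print(s["ee_pos"],s["contact_force"],s["time_s"])
c=imaging.camera("wrist"); cv2.imwrite("pics/w6.png",c["frame"][:,:,::-1])
for z in(.182,.198):
    print(z,[(np.round(b[:3],4).tolist(),round(float(np.hypot(b[0]-.556,b[1]+.0102)),4)) for b in bolts(c,(.556,-.0102),z)])
E
```

```text
[0.50893719 0.00596455 0.33458982] [ 0.17568499 -1.30399451  0.79667206] 13.9
0.182 [([0.5412, 0.0686, 100.657], 0.0802), ([0.6351, 0.0047, 10.6669], 0.0805), ([0.4772, -0.0251, -169.271], 0.0802), ([0.4977, -0.0562, -141.7344], 0.0743), ([0.5189, -0.0892, -115.143], 0.0872)]
0.198 [([0.565, 0.0779, 84.1655], 0.0886), ([0.5884, 0.0712, 68.2557], 0.0876), ([0.5358, 0.0662, 104.8416], 0.079), ([0.4849, 0.0128, 162.0981], 0.0747), ([0.4754, -0.0222, -171.5013], 0.0815), ([0.492, -0.0711, -136.4402], 0.0883)]
```

View pics/w6.png

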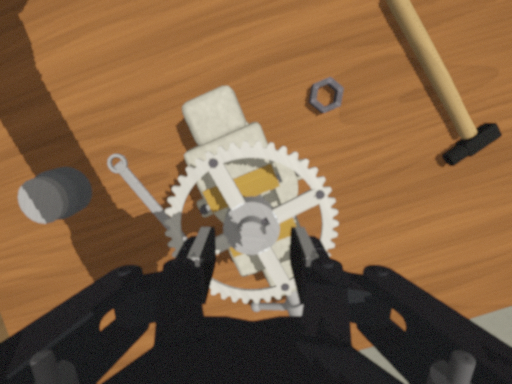

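At z = 0.182 (home) the bolts fall consistently on a radius of 80.2–80.5 mm, 90° apart. This confirms the wheel is down with the keyway at 100.7°. The gripper is clear and the loose items haven't moved.

```bash
python3 -c "
from rig import ticket
print(ticket.sign_off())"
```

```text
the job is handed in; nothing more can be done
None
```

The chainwheel was turned until its keyway lined up with the key and pressed fully home on the shoulder; the gripper moved clear, the nut, spanner, tin and mallet were left alone, and the job was handed in at about 14 s.

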